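Close the spice rack with its cam lock

TASK

Fit the loose end panel to the spice rack: slide its bolt straight into the hole in the shelf's edge until the panel meets the rubber pads, then let go of it. Then turn the cam disc clockwise by its bar, roughly half a turn, until its hook has drawn the panel firmly against the pads, and stop there: feel for it, as how far it must turn differs, and do not overtighten it. Leave the panel standing upright and square to the shelf, and do not shift the things round about.

Things in the scene. Friction and masses are not known exactly. Their poses are not given: they have to be found in the camera images.
- rack: wooden spice rack, fixed on the worktop: shelf board 150 mm wide (x), 26 mm thick, lying flat, with an end panel 80 mm high already on its far end (y +130 to +148 mm). Origin on the worktop under the cam's axis; x across the shelf, z up. The loose panel goes to the open edge, the plane y = -55 mm; two sprung rubber pads (x = -50 and +50) stand 6 to 12 mm out of it, differing each time
- hole_mouth (a point): centre of the bolt hole in the shelf's open edge, 12 mm above the worktop; the hole is 11 mm wide (x), its mouth slightly flared; it runs along the rack's +y straight to the cam; its roof is 23 mm above the worktop. Axes as the rack
- cam (a joint): angle of the cam disc (rad): 0 to 0.2 = open at the start; grows as it turns clockwise seen from above, to a stop at 4. From 0.6 on the hook is behind the bolt head, drawing it in 2 mm per rad, from 2.0 on 5 mm per rad; let go, it holds (it may ease back a few hundredths). The panel comes firm somewhere between 2.1 and 3.6 rad
- cam_axis (a point): fixed point on the cam's vertical axis, 43 mm above the worktop, axes as the rack. Turned free, the disc resists with 0.1 N m; as the pads are squeezed (1 mm per 22 N) this rises: firm from 0.25 N m, 0.4 to 0.6 is right, from about 0.8 (60 N at the hook) it is overtight. Felt at rest after a small step, the reading is then 0.25 N m (right) or 0.55 (overtight) above that after a free step
- cam_grip (a point): centre of the bar grip on the cam disc, on the cam's axis, 43 mm above the worktop; turns with the disc. The bar is 50 mm long (this point's y), 12 mm thick (x), 24 mm high, upright on the 66 mm metal disc, whose top is 32 mm above the worktop. At angle 0 the bar lies along the rack's y
- panel_grip (a point): grip point of the loose wooden end panel: middle of its 18 mm thickness (y) and 150 mm width (x), 25 mm below its top edge, 55 mm above the worktop. It stands upright, 80 mm high, 0.5 kg, with a foot batten (20 mm deep, 16 mm high) on its outer (-y) side; y points along its bolt, z up. In place its axes are parallel to the rack's
- bolt_head (a point): middle of the bolt's head, an upright 8 mm pin 15 mm high, at the end of the panel's 6 mm bolt: 59 mm from the panel's mid-plane along y, 12 mm above the worktop. When the panel just meets the pads the head is 11 to 17 mm short of the cam's axis; within 19 mm the hook can catch it

How it is judged:
By the outcome, as a careful person would: the job done as asked, in the order asked, and still so for the second after the job is handed in, with the robot touching nothing.
It also fails if it takes over 70 s, if anything falls off the work surface, if the arm or the gripper's body presses on something with over 40 N, if the wrist force passes 120 N, or if a joint passes its speed limit or range.

ROBOT

A 6-joint arm with a two-finger parallel gripper is mounted at the origin on a cart in front of the work surface, level with it; the furniture and walls round the work are solid. World frame = base frame: x ahead of the robot, y to its left, z up, the work surface at z = 0. Lengths are in m, angles in rad, forces in N, time in s.
With the tool pointing down it reaches from about 0.25 to 0.775 m from the base axis. Payload 4 kg.
Tool frame: the origin (TCP) lies midway between the tips of the shut fingers; the grasp point (between the pads) lies 19 mm behind it; z points along the fingers, x is the direction in which the jaws open and shut, and the axes are right-handed (so a half turn about z gives the same grasp; the last joint's range is limited). The gripper opens to 94 mm and grips with 3 to 60 N. Pads are 16 mm wide; open, the fingers measure 119 mm over their backs; the gripper's body (75 mm by 177 mm) begins 78 mm behind the grasp point.
Start: joints at [1.231, 0.087, 1.371, -0, 1.684, -0.103], TCP at [0.129, 0.535, 0.206] pointing down, gripper open.
Joint ranges: [-3.1, 3.1], [-0.76, 2.03], [0.27, 2.55], [-1.08, 4.22], [0.17, 2.65], [-2.57, 2.57]. Speed limits (rad/s): [2.79, 2.79, 3.14, 3.14, 3.14, 3.14].

INTERFACE

Orientations are given as [roll, pitch, yaw] about the fixed x, y, z axes, in that order (R = Rz(yaw) Ry(pitch) Rx(roll)).
In Python, from bench import robot gives the robot as it stands.
- The arm moves only by the shell command python3 -m handwheel 'ROWS'. ROWS is a JSON object of lists of equal length, an entry for each row: "delta_pos": the shift along the tool's x, y, z in mm, a list of three; "rotation": the turn, a rotation vector about the tool's x, y, z in rad, a list of three; "claw": the closure, from -1 (fully open) to 1 (shut). In form: {"delta_pos": [[tx, ty, tz], ...], "rotation": [[wx, wy, wz], ...], "claw": [claw, ...]}. A call has exactly 8 rows; each row shifts and turns the commanded pose from where the row before left it, along the tool's axes as they then stand; what a row does not reach is not made up. A row lasts 1/8 s, in which the tool goes at most 62.5 mm and 10.7 degrees, less where a joint would pass 70% of its speed; a pose out of reach is approached as far as the arm can. A call with a gripper value outside its range is refused whole. The fingers move at their own pace and stop on an object; the grip force is fixed at half the most. Time passes only in rows, so rows that do not move let the fingers close, or fill a call up. It gives the time, the measured TCP pose, the force and the opening at its end, in the units of the state.
- robot.get_obs(): the state, without advancing time (a new reading comes with each control period).
- robot.snapshot(name): name is "side" or "top"; returns a dict with "color" (480x640x3 uint8, red, green, blue), "intrinsics" (3x3 intrinsics, pixels), "eye" and "rotation" of the camera in the world. Camera axes: x right, y down, z forward; pixel columns grow to the right and rows downward; lengths in m; the calibration is good to about 2 mm. A picture is of the moment at which its call begins. There is no depth.
- robot.close_job(): hands the job in, once; it reports no verdict.
The state is a dict: "time": time; "joint_positions": joint angles; "qvel": joint speeds; "joint_torque": joint torques, N m; "tool_pos": TCP position; "ee_rot": TCP orientation; "wrist_force": force on the tool from outside, world axes, zero at the start; "wrist_torque": the same for the moment, N m; "width": finger opening in m.
Only numpy, scipy, OpenCV 4.12 (cv2) and the standard library are available. Lean on these libraries where they do the work, as an engineer would, in place of code of your own. Each camera call takes 0.05 s, during which the arm holds its last target.

## Working session

There is one attempt and no reset: what is moved stays moved. The work goes in short steps, Python scripts to look and compute and a shell command to move; the robot and the scene stay as the last step left them, time stands still between calls to the robot, and variables do not carry over. Pictures are saved under pics/ and viewed, and the job is handed in when it is done.

```bash
ls; mkdir -p pics; cat > h.py <<'E'
import numpy as np, cv2
from bench import robot
def snap(n,f):
    s=robot.snapshot(n); cv2.imwrite('pics/'+f,cv2.cvtColor(s['color'],cv2.COLOR_RGB2BGR))
    np.savez('pics/'+f[:-4]+'.npz',**{k:np.array(s[k]) for k in s}); return s
def load(f): return dict(np.load('pics/'+f+'.npz'))
def ray(s,u,v,z):
    K=s['intrinsics'];d=s['rotation']@np.linalg.solve(K,[u,v,1.]);e=s['eye']
    return e+d*(z-e[2])/d[2]
def proj(s,p):
    c=s['rotation'].T@(np.array(p)-s['eye']);q=s['intrinsics']@c;return q[:2]/q[2]
E
python3 - <<'E'
from h import *
for n in('top','side'):
    s=snap(n,n+'0.png');print(s['eye'],s['rotation'],s['intrinsics'])
print(robot.get_obs())
E
```

```text
pics
[ 0.44711474 -0.03405854  0.89827923] [-3.03706376 -0.0377755  -1.55820889] [[467.1861708    0.         312.31146225]
 [  0.         467.1861708  238.03200441]
 [  0.           0.           1.        ]]
[0.3857577  0.71725622 0.39670452] [-1.94847439  0.02750515 -2.97210623] [[459.11521681   0.         316.53290349]
 [  0.         459.11521681 243.95242556]
 [  0.           0.           1.        ]]
{'time': 0.1, 'joint_positions': array([ 1.23088357e+00,  8.78997790e-02,  1.37205625e+00, -2.79296463e-05,
        1.68362720e+00, -1.03115213e-01]), 'qvel': array([-0.0001655 , -0.00283681, -0.00318985, -0.00032437, -0.0004765 ,
       -0.00086309]), 'joint_torque': array([ 1.32977388e-03, -3.41250587e+01, -3.03303230e+01,  7.19539938e-02,
        3.03921837e-02, -1.00324301e-04]), 'tool_pos': array([0.12888336, 0.53418363, 0.2044348 ]), 'ee_rot': array([-3.14141537e+00,  1.98285851e-03,  1.33399584e+00]), 'wrist_force': array([ 1.0451065 ,  0.50796057, -0.57154462]), 'wrist_torque': array([-9.02839906e-03,  5.77681847e-05, -6.09339066e-02]), 'width': 0.09384358636478769}
```

```bash
sed -i "s/^def load.*/from scipy.spatial.transform import Rotation as Ro\ndef load(f):\n    s=dict(np.load('pics\/'+f+'.npz')); s['rotation']=Ro.from_euler('xyz',s['rotation']).as_matrix(); return s/" h.py; cat h.py
```

```text
import numpy as np, cv2
from bench import robot
def snap(n,f):
    s=robot.snapshot(n); cv2.imwrite('pics/'+f,cv2.cvtColor(s['color'],cv2.COLOR_RGB2BGR))
    np.savez('pics/'+f[:-4]+'.npz',**{k:np.array(s[k]) for k in s}); return s
from scipy.spatial.transform import Rotation as Ro
def load(f):
    s=dict(np.load('pics/'+f+'.npz')); s['rotation']=Ro.from_euler('xyz',s['rotation']).as_matrix(); return s
def ray(s,u,v,z):
    K=s['intrinsics'];d=s['rotation']@np.linalg.solve(K,[u,v,1.]);e=s['eye']
    return e+d*(z-e[2])/d[2]
def proj(s,p):
    c=s['rotation'].T@(np.array(p)-s['eye']);q=s['intrinsics']@c;return q[:2]/q[2]
```

View pics/top0.png

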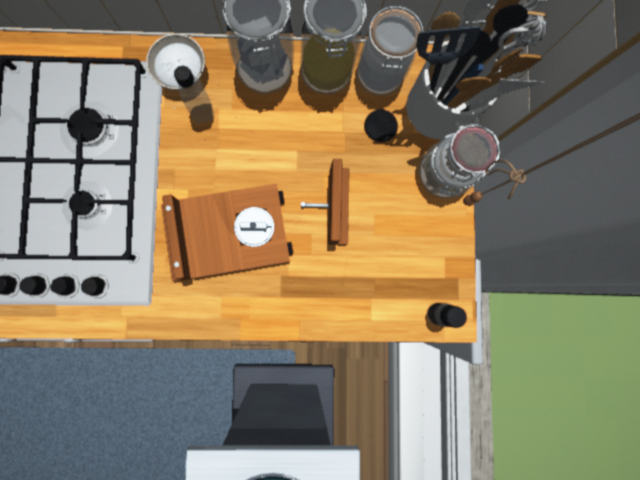

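View pics/side0.png

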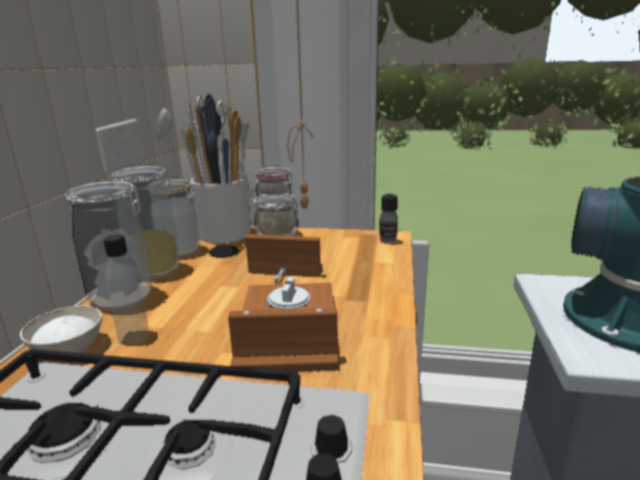

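```bash
python3 - <<'E'
import cv2
a=cv2.imread('pics/top0.png')
cv2.imwrite('pics/top0c.png',cv2.resize(a[140:300,150:360],None,fx=3.7,fy=3.7,interpolation=cv2.INTER_CUBIC))
a=cv2.imread('pics/side0.png')
cv2.imwrite('pics/side0c.png',cv2.resize(a[220:370,220:350],None,fx=4,fy=4,interpolation=cv2.INTER_CUBIC))
E
```

```text
(no output)
```

View pics/top0c.png

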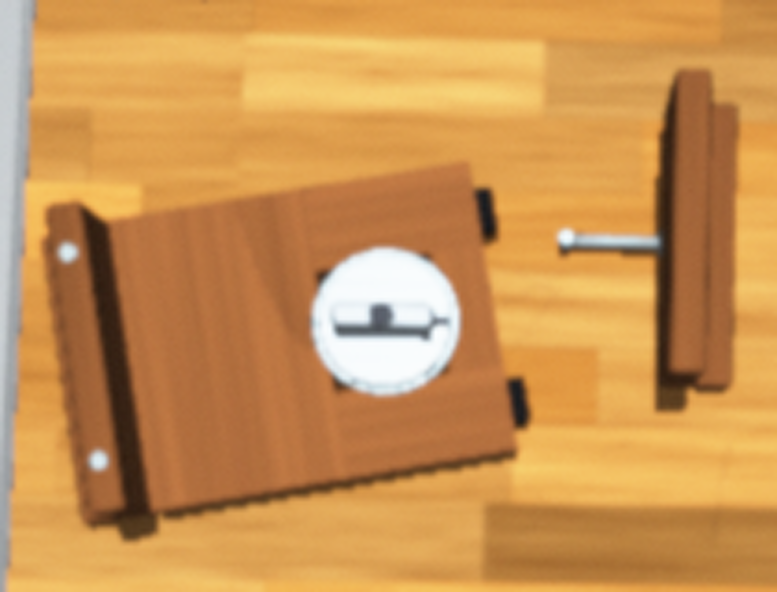

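View pics/side0c.png

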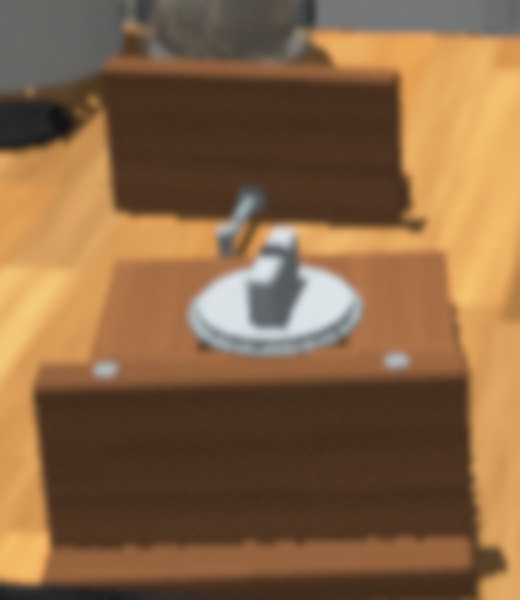

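```bash
cat > m.py <<'E'
from h import *
s=load('top0')
P=lambda x,y:((x+.5)/3.7-.5+150,(y+.5)/3.7-.5+140)
img=cv2.imread('pics/top0.png')
# disc
g=img.astype(int); m=((g.min(2)>150)&(g.max(2)-g.min(2)<40)).astype(np.uint8); sub=np.zeros_like(m); sub[200:255,228:282]=m[200:255,228:282]
c=max(cv2.findContours(sub,0,2)[0],key=cv2.contourArea); e=cv2.fitEllipse(cv2.convexHull(c)); print('ell',e)
cam=ray(s,*e[0],.032); print('cam',cam)
A=ray(s,*P(468,163),.026);B=ray(s,*P(515,453),.026)
d=A-B; print('shelf edge',A,B,np.linalg.norm(d),'yaw',np.arctan2(d[1],d[0]))
# the far end panel outer top edge
C=ray(s,*P(50,207),.08);D=ray(s,*P(90,523),.08);d=C-D;print('far',np.linalg.norm(d),np.arctan2(d[1],d[0]))
for q in [((680,72),(670,374)),((711,70),(702,377))]:
    A=ray(s,*P(*q[0]),.08);B=ray(s,*P(*q[1]),.08);d=A-B;print('panel edge',A,B,np.linalg.norm(d),'yaw',np.arctan2(d[1],d[0]))
print('head',ray(s,*P(566,239),.0195))
E
python3 m.py
```

```text
ell ((253.7222137451172, 226.389892578125), (39.609703063964844, 39.90721130371094), 75.28794860839844)
cam [0.55845248 0.04376578 0.032     ]
shelf edge [0.64156738 0.0040991  0.026     ] [ 0.4933043  -0.02260678  0.026     ] 0.1506490757133177 yaw 0.17821397219260993
far 0.15131353032931028 0.16771707742644315
panel edge [ 0.67667664 -0.10006383  0.08      ] [ 0.52918241 -0.09644441  0.08      ] 0.14753863463163788 yaw -0.024534479911260454
panel edge [ 0.67802122 -0.11516095  0.08      ] [ 0.52799427 -0.11175221  0.08      ] 0.15006566851981443 yaw -0.022716896630107203
head [ 0.60424222 -0.04678961  0.0195    ]
```

```bash
cat > e.py <<'E'
from h import *
from scipy.ndimage import map_coordinates
def edge(img,p,q,w=3,n=40):
    g=img.astype(float).sum(2);p=np.array(p,float);q=np.array(q,float);t=(q-p)/np.linalg.norm(q-p);nn=np.array([-t[1],t[0]])
    o=np.arange(-w,w+.01,.25);pts=[]
    for a in np.linspace(.08,.92,n):
        L=p+a*(q-p);xy=L+o[:,None]*nn
        v=map_coordinates(g,[xy[:,1],xy[:,0]],order=1);d=abs(np.gradient(v))
        k=d.argmax();d2=d**2*(abs(o-o[k])<1.2); pts.append(L+nn*(d2*o).sum()/d2.sum())
    pts=np.array(pts,np.float32)
    vx,vy,x,y=cv2.fitLine(pts,cv2.DIST_HUBER,0,.01,.01).ravel()
    r=(pts-[x,y])@[-vy,vx]; f=lambda z:np.array([x,y])+np.array([vx,vy])*((np.array(z)-[x,y])@[vx,vy])
    return f(p),f(q),np.median(abs(r))
if __name__=='__main__':
    P=lambda x,y:((x+.5)/3.7-.5+150,(y+.5)/3.7-.5+140)
    img=cv2.imread('pics/top0.png');s=load('top0')
    for n,a,b,z in [('shelf R',(468,163),(515,453),.026),('shelf T',(130,219),(468,163),.026),('shelf B',(180,512),(515,453),.0),('shelf Btop',(180,510),(515,450),.026),('far out',(50,207),(90,523),.08),
       ('pan L',(680,72),(670,374),.08),('pan R',(711,70),(702,377),.08)]:
        p,q,r=edge(img,P(*a),P(*b));A=ray(s,*p,z);B=ray(s,*q,z);d=A-B
        print(n,A[:2].round(4),B[:2].round(4),'yaw',round(np.arctan2(d[1],d[0]),4),'res',round(r,2))
    t=load('side0')
    print('side cam',proj(t,[.5585,.0438,.032]),'head top',proj(t,[.6042,-.0468,.0195]),'bartop',proj(t,[.5585,.0438,.055]))
    print([proj(t,c) for c in ([.6767,-.1,.08],[.529,-.0964,.08])])
E
python3 e.py
```

```text
shelf R [0.6417 0.0035] [ 0.4936 -0.0243] yaw 0.1858 res 0.14
shelf T [0.6109 0.1748] [0.6427 0.0043] yaw 1.755 res 0.09
shelf B [0.4595 0.1485] [ 0.4919 -0.0228] yaw 1.7578 res 0.11
shelf Btop [0.459 0.143] [ 0.4909 -0.0234] yaw 1.76 res 0.11
far out [0.6034 0.2039] [0.4543 0.1785] yaw 0.1683 res 0.05
pan L [ 0.6767 -0.0983] [ 0.5292 -0.0966] yaw -0.0115 res 0.18
pan R [ 0.678  -0.1136] [ 0.528  -0.1119] yaw -0.0111 res 0.4
side cam [289.06114061 293.91665754] head top [276.60454556 276.19392726] bartop [288.38206707 281.7344715 ]
[array([246.02622447, 235.36370809]), array([319.00613454, 238.61598952])]
```

```bash
cat > g.py <<'E'
import sys; from h import *
# total shift (mm) in tool axes AFTER turning, and the rotvec turn first
x,y,z,yaw=map(float,sys.argv[1:5]); o=robot.get_obs()
R0=Ro.from_euler('xyz',o['ee_rot']); R1=Ro.from_euler('xyz',[np.pi,0,yaw])
print('t',o['time'],'pose',o['tool_pos'].round(4),o['ee_rot'].round(4),'F',o['wrist_force'].round(2),'T',o['wrist_torque'].round(3),'w',o['width'])
print('turn first',(R0.inv()*R1).as_rotvec().round(4),'then shift mm',(1000*R1.inv().apply(np.array([x,y,z])-o['tool_pos'])).round(1),'| shift in present axes',(1000*R0.inv().apply(np.array([x,y,z])-o['tool_pos'])).round(1))
E
python3 g.py .603 -.1055 .13 1.556
```

```text
t 0.1 pose [0.1289 0.5342 0.2044] [-3.1414e+00  2.0000e-03  1.3340e+00] F [ 1.05  0.51 -0.57] T [-0.009  0.    -0.061] w 0.09384358636478769
turn first [-0.0004  0.002  -0.222 ] then shift mm [-632.6  483.5   74.4] | shift in present axes [-510.5  611.    75.3]
```

```bash
python3 -m handwheel '{"delta_pos":[[0,0,0],[0,0,0],[-45,34.5,0],[-45,34.5,0],[-45,34.5,0],[-45,34.5,0],[-45,34.5,0],[-45,34.5,0]],"rotation":[[0,0.001,-0.111],[0,0.001,-0.111],[0,0,0],[0,0,0],[0,0,0],[0,0,0],[0,0,0],[0,0,0]],"claw":[-1,-1,-1,-1,-1,-1,-1,-1]}'
python3 -m handwheel '{"delta_pos":[[-45,34.5,0],[-45,34.5,0],[-45,34.5,0],[-45,34.5,0],[-45,34.5,0],[-45,34.5,0],[-45,34.5,0],[-45,34.5,0]],"rotation":[[0,0,0],[0,0,0],[0,0,0],[0,0,0],[0,0,0],[0,0,0],[0,0,0],[0,0,0]],"claw":[-1,-1,-1,-1,-1,-1,-1,-1]}'
python3 g.py .603 -.1055 .042 1.556
```

```text
time: 1.1
tool_pos: [0.3326, 0.26, 0.2046]
ee_rot: [3.141, -0.002, 1.556]
wrist_force: [1.0, 0.3, 0.6]
width: 0.094
time: 2.1
tool_pos: [0.6033, -0.104, 0.2036]
ee_rot: [-3.141, -0.003, 1.556]
wrist_force: [-0.9, 0.9, 0.3]
width: 0.0945
t 2.1 pose [ 0.6033 -0.104   0.2036] [-3.1409e+00 -2.6000e-03  1.5558e+00] F [-0.87  0.93  0.33] T [-0.029  0.029 -0.018] w 0.09448003599231852
turn first [-0.0007 -0.0026 -0.0002] then shift mm [ -1.6  -0.3 161.6] | shift in present axes [ -2.   -0.2 161.6]
```

```bash
python3 -m handwheel '{"delta_pos":[[-1.7,0,40],[0,0,40],[0,0,40],[0,0,41],[0,0,0],[0,0,0],[0,0,0],[0,0,0]],"rotation":[[0,-0.002,0],[0,0,0],[0,0,0],[0,0,0],[0,0,0],[0,0,0],[0,0,0],[0,0,0]],"claw":[-1,-1,-1,-1,-1,0.3,1,1]}'
python3 -m handwheel '{"delta_pos":[[0,0,0],[0,0,0],[0,0,0],[0,0,0],[0,0,0],[0,0,0],[0,0,-1],[0,0,-1]],"rotation":[[0,0,0],[0,0,0],[0,0,0],[0,0,0],[0,0,0],[0,0,0],[0,0,0],[0,0,0]],"claw":[1,1,1,1,1,1,1,1]}'
python3 - <<'E'
from h import *
for n in('top','side'): snap(n,n+'1.png')
a=cv2.imread('pics/top1.png')
cv2.imwrite('pics/top1c.png',cv2.resize(a[140:300,150:360],None,fx=3.7,fy=3.7,interpolation=cv2.INTER_CUBIC))
a=cv2.imread('pics/side1.png')
cv2.imwrite('pics/side1c.png',cv2.resize(a[200:350,220:370],None,fx=4,fy=4,interpolation=cv2.INTER_CUBIC))
E
python3 g.py .603 -.1055 .042 1.556
```

```text
time: 3.1
tool_pos: [0.6039, -0.1043, 0.0454]
ee_rot: [3.138, 0.001, 1.556]
wrist_force: [0.6, -0.7, -0.7]
width: 0.0678
time: 4.1
tool_pos: [0.6015, -0.1035, 0.0438]
ee_rot: [-3.139, -0.001, 1.556]
wrist_force: [-0.9, 0.4, -5.1]
width: 0.0176
t 4.2 pose [ 0.6016 -0.1035  0.044 ] [-3.1390e+00 -1.1000e-03  1.5561e+00] F [-0.31  0.22 -4.94] T [ 0.013 -0.008  0.022] w 0.017688026177851136
turn first [-0.0026 -0.0011  0.0001] then shift mm [-1.9  1.4  2. ] | shift in present axes [-1.9  1.4  2. ]
```

View pics/top1c.png

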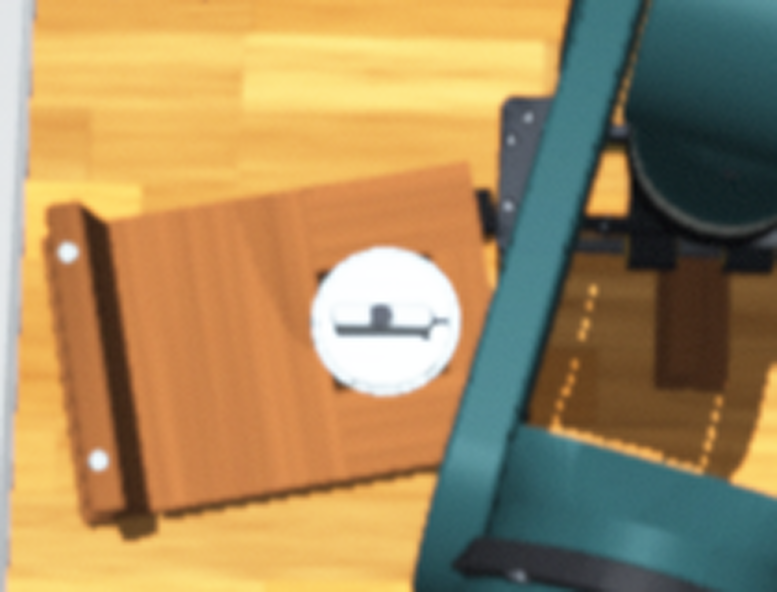

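View pics/side1c.png

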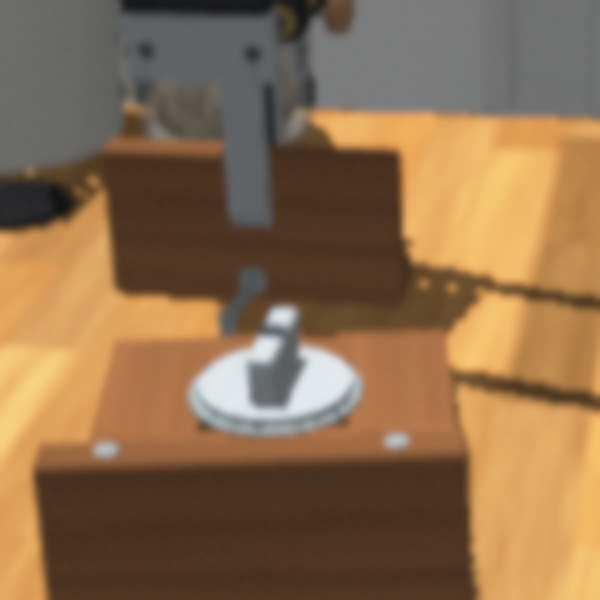

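```bash
python3 g.py .5803 -.0802 .044 1.754
```

```text
t 4.2 pose [ 0.6016 -0.1035  0.044 ] [-3.1390e+00 -1.1000e-03  1.5561e+00] F [-0.31  0.22 -4.94] T [ 0.013 -0.008  0.022] w 0.017688026177851136
turn first [-0.0025 -0.0014 -0.1979] then shift mm [ 26.8 -16.7  -0. ] | shift in present axes [ 23.  -21.7   0. ]
```

```bash
python3 -m handwheel '{"delta_pos":[[0,0,0],[0,0,0],[7,-4.2,0],[7,-4.2,0],[7,-4.2,0],[6,-4.1,0],[0,0,0],[0,0,0]],"rotation":[[0,0,-0.1],[0,0,-0.098],[0,0,0],[0,0,0],[0,0,0],[0,0,0],[0,0,0],[0,0,0]],"claw":[1,1,1,1,1,1,1,1]}'
cat > look.py <<'E'
import sys;from h import *
k=sys.argv[1]
snap('side','side'+k+'.png');snap('top','top'+k+'.png')
a=cv2.imread('pics/side%s.png'%k);b=cv2.imread('pics/top%s.png'%k)
c=np.hstack([cv2.resize(a[210:330,220:350],(520,480),interpolation=cv2.INTER_CUBIC)])
cv2.imwrite('pics/side%sc.png'%k,c)
cv2.imwrite('pics/top%sc.png'%k,cv2.resize(b[140:300,150:360],None,fx=3.7,fy=3.7,interpolation=cv2.INTER_CUBIC))
E
python3 look.py 2; python3 g.py .5803 -.0802 .044 1.754
```

```text
time: 5.2
tool_pos: [0.5816, -0.0806, 0.0455]
ee_rot: [3.141, 0.0, 1.754]
wrist_force: [0.7, 0.1, -6.0]
width: 0.0176
t 5.3 pose [ 0.5816 -0.0808  0.0454] [3.1410e+00 2.0000e-04 1.7537e+00] F [ 0.1   0.42 -5.23] T [ 0.071 -0.036  0.026] w 0.017858363361889375
turn first [ 0.0006  0.0002 -0.0003] then shift mm [ 0.8 -1.1  1.4] | shift in present axes [ 0.8 -1.1  1.4]
```

View pics/side2c.png

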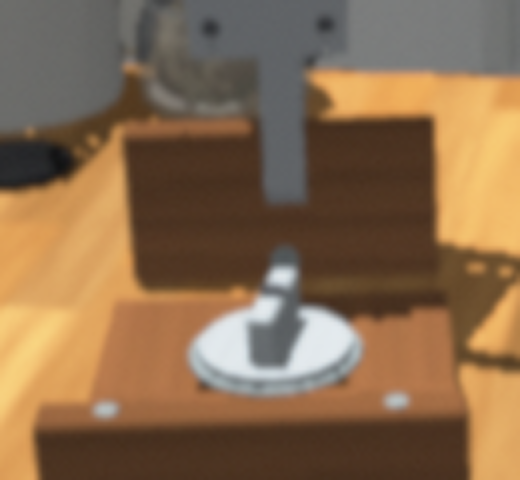

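View pics/top2c.png

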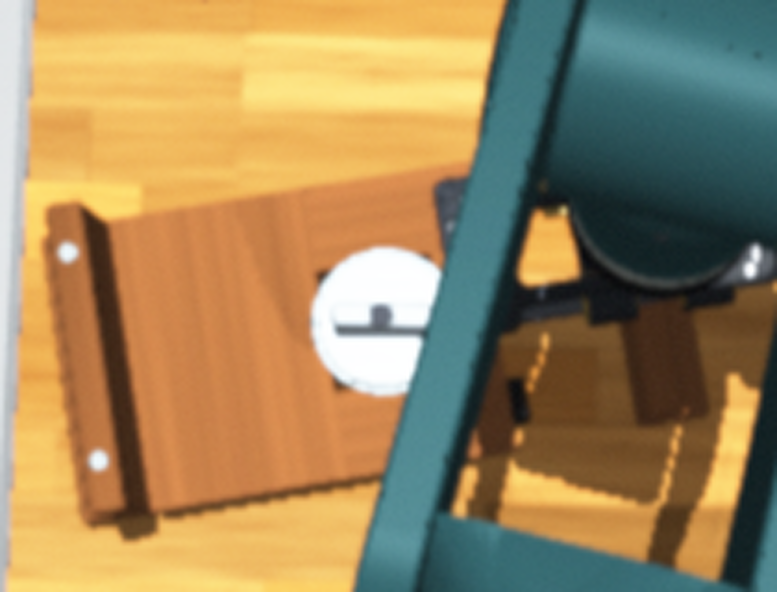

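```bash
cat > m2.py <<'E'
from e import *
cam=np.array([.5585,.0438]);psi=.183
def rk(p): d=np.array(p)[:2]-cam; return np.array([d[0]*np.cos(psi)+d[1]*np.sin(psi),-d[0]*np.sin(psi)+d[1]*np.cos(psi)])*1000
S=lambda x,y:((x+.5)/4-.5+220,(y+.5)/4-.5+210)
s=load('side2');img=cv2.imread('pics/side2.png')
g=img.astype(int); m=((g.min(2)>150)&(g.max(2)-g.min(2)<40)).astype(np.uint8); sub=np.zeros_like(m); sub[284:310,262:315]=m[284:310,262:315]
c=max(cv2.findContours(sub,0,2)[0],key=cv2.contourArea); e=cv2.fitEllipse(cv2.convexHull(c)); print('disc side',e, rk(ray(s,*e[0],.032)))
yax=np.array([-np.sin(psi),np.cos(psi),0])
tcp=np.array([.5812,-.0806,0]);front=tcp+.009*yax
def onplane(u,v):
    d=s['rotation']@np.linalg.solve(s['intrinsics'],[u,v,1.]);return s['eye']+d*((front-s['eye'])@yax)/(d@yax)
for n,a,b in [('L',(124,137),(134,270)),('R',(433,125),(436,280)),('top1',(130,134),(255,127)),('top2',(310,123),(430,118))]:
    p,q,r=edge(img,S(*a),S(*b));A,B=onplane(*p),onplane(*q);print(n,p,q,r,'rack',rk(A),A[2]*1000,rk(B),B[2]*1000)
# shelf edge corners in side view and dowels
for n,u,z in [('dow L',(105,409.5),.08),('dow R',(397,401),.08)]: print(n,rk(ray(s,*S(*u),z)))
p,q,r=edge(img,S(115,305),S(95,395)); print('shelf left side',rk(ray(s,*p,.026)),rk(ray(s,*q,.026)),r)
p,q,r=edge(img,S(444,308),S(455,385)); print('shelf right side',rk(ray(s,*p,.026)),rk(ray(s,*q,.026)),r)
s=load('top2');img=cv2.imread('pics/top2.png')
P=lambda x,y:((x+.5)/3.7-.5+150,(y+.5)/3.7-.5+140)
for n,a,b,z in [('panel end',(642,424),(706,409),.083),('panel front',(623,340),(640,420),.083),('panel back',(690,335),(707,405),.083)]:
    p,q,r=edge(img,P(*a),P(*b));A=rk(ray(s,*p,z));B=rk(ray(s,*q,z)); print(n,A,B,r)
s=load('top0')
for n,a,z in [('dow',(67,252),.08),('dow',(98,460),.08)]: print(n,rk(ray(s,*P(*a),z)))
for q in [((130,219),(468,163)),((180,512),(515,453))]:
    p,q2,r=edge(cv2.imread('pics/top0.png'),P(*q[0]),P(*q[1])); print('shelf',rk(ray(s,*p,.026)),rk(ray(s,*q2,.026)))
print('tcp',rk(robot.get_obs()['tool_pos']))
E
python3 m2.py
```

```text
disc side ((287.9694519042969, 295.9230651855469), (22.587125778198242, 41.99742126464844), 85.31956481933594) [1.53887145 7.08908882]
L [250.15545395 243.9134363 ] [252.87572667 277.14540414] 0.09234232 rack [  76.41108156 -117.45374357] 79.27798759609527 [  76.74083643 -117.45374357] 9.459401063581563
R [328.17279355 240.86837187] [329.0353592  279.61586381] 0.109642826 rack [ -71.64822899 -117.45374357] 80.62491810008981 [ -71.85900085 -117.45374357] -0.9681538577150373
top1 [252.13822334 243.7490638 ] [283.41126116 243.08645774] 0.11118517 rack [  72.63362611 -117.45374357] 79.48926680707835 [  13.34519929 -117.45374357] 78.89332222079459
top2 [297.09166943 239.80079635] [327.06324495 238.06108065] 0.090333596 rack [ -12.8686331  -117.45374357] 84.71967300496719 [ -69.65311304 -117.45374357] 86.38990186041701
dow L [ 51.05377504 140.4446645 ]
dow R [-49.27817904 140.80338542]
shelf left side [ 75.63286704 -47.22518727] [75.9452593 32.6318319] 0.09342086
shelf right side [-73.18465413 -34.44844985] [-74.54123822  34.78117458] 0.23554242
panel end [ -78.27333341 -115.12005174] [ -77.38656029 -146.33923899] 0.28000757
panel front [ -34.88635752 -112.7719715 ] [ -73.75813526 -112.04534949] 0.11167249
panel back [ -37.78729566 -148.02934561] [ -72.07758422 -147.82198432] 0.05493337
dow [ 50.39494788 139.81037544]
dow [-49.6676386  139.26158874]
shelf [ 75.38064626 119.27389515] [ 75.5960306  -54.16085356]
shelf [-79.59484257 115.83411781] [-78.91826059 -53.45208577]
tcp [ 2.48090677e-03 -1.26682171e+02]
```

```bash
python3 -m handwheel '{"delta_pos":[[0,-1,0.7],[4,0,0],[4,0,0],[4,0,0],[4,0,0],[4,0,0],[4,0,0],[0,0,0]],"rotation":[[0,0,0],[0,0,0],[0,0,0],[0,0,0],[0,0,0],[0,0,0],[0,0,0],[0,0,0]],"claw":[1,1,1,1,1,1,1,1]}'
cat > st.py <<'E'
from h import *
cam=np.array([.5585,.0438]);psi=.183
o=robot.get_obs();c,s_=np.cos(psi),np.sin(psi);M=np.array([[c,s_],[-s_,c]])
f=o['wrist_force'];print('t',o['time'],'rack xy mm',(M@(o['tool_pos'][:2]-cam)*1000).round(2),'z',round(o['tool_pos'][2]*1000,2),'rot',o['ee_rot'].round(4),'F rack',(M@f[:2]).round(2),f[2].round(2),'T',o['wrist_torque'].round(3),'w',round(o['width']*1000,1),'j6',o['joint_positions'][5].round(3))
E
python3 st.py
```

```text
time: 6.3
tool_pos: [0.5759, -0.0567, 0.0446]
ee_rot: [3.141, -0.0, 1.754]
wrist_force: [0.0, 0.6, -5.9]
width: 0.0178
t 6.3 rack xy mm [  -1.17 -102.03] z 44.62 rot [ 3.1413e+00 -1.0000e-04  1.7545e+00] F rack [0.13 0.63] -5.95 T [ 0.051 -0.032  0.029] w 17.8 j6 -1.951
```

```bash
python3 -m handwheel '{"delta_pos":[[4,0,0],[4,0,0],[4,0,0],[4,0,0],[4,0,0],[0,0,0],[0,0,0.8],[0,0,0]],"rotation":[[0,0,0],[0,0,0],[0,0,0],[0,0,0],[0,0,0],[0,0,0],[0,0,0],[0,0,0]],"claw":[1,1,1,1,1,1,1,1]}'
python3 st.py
```

```text
time: 7.3
tool_pos: [0.5723, -0.0376, 0.0437]
ee_rot: [3.142, 0.0, 1.754]
wrist_force: [0.4, 0.4, -5.9]
width: 0.0178
t 7.3 rack xy mm [ -1.26 -82.53] z 43.7 rot [3.1416 0.     1.7538] F rack [0.51 0.34] -5.88 T [ 0.108 -0.006  0.031] w 17.8 j6 -1.918
```

```bash
python3 -m handwheel '{"delta_pos":[[2,0,0],[2,0,0],[2,0,0],[0,0,0],[1,0,0],[0,0,0],[0,0,0],[0,0,0]],"rotation":[[0,0,0],[0,0,0],[0,0,0],[0,0,0],[0,0,0],[0,0,0],[0,0,0],[0,0,0]],"claw":[1,1,1,1,1,1,1,1]}'
python3 st.py
```

```text
time: 8.3
tool_pos: [0.5711, -0.0306, 0.0438]
ee_rot: [3.141, 0.0, 1.754]
wrist_force: [1.7, -0.5, -5.7]
width: 0.018
t 8.3 rack xy mm [ -1.18 -75.46] z 43.81 rot [3.1413 0.     1.7539] F rack [ 1.54 -0.79] -5.67 T [ 0.021  0.048 -0.041] w 18.0 j6 -1.907
```

```bash
python3 -m handwheel '{"delta_pos":[[1,0,0],[0,0,0],[0,0,0.3],[0,0,0],[1,0,0],[0,0,0],[0,0,0],[0,0,0]],"rotation":[[0,0,0],[0,0,0],[0,0,0],[0,0,0],[0,0,0],[0,0,0],[0,0,0],[0,0,0]],"claw":[1,1,1,1,1,1,1,1]}'
python3 st.py
```

```text
time: 9.3
tool_pos: [0.5707, -0.0286, 0.0435]
ee_rot: [3.141, -0.0, 1.754]
wrist_force: [-0.1, -1.1, -5.6]
width: 0.0175
t 9.3 rack xy mm [ -1.21 -73.38] z 43.52 rot [ 3.1414e+00 -1.0000e-04  1.7540e+00] F rack [-0.33 -1.02] -5.58 T [0.02  0.05  0.031] w 17.5 j6 -1.903
```

```bash
python3 -m handwheel '{"delta_pos":[[1,0,0],[0,0,0],[0.5,0,0],[0,0,0],[0,0,0],[0,0,0],[0,0,0],[0,0,0]],"rotation":[[0,0,0],[0,0,0],[0,0,0],[0,0,0],[0,0,0],[0,0,0],[0,0,0],[0,0,0]],"claw":[1,1,1,1,1,1,1,1]}'
python3 st.py
```

```text
time: 10.3
tool_pos: [0.5706, -0.028, 0.0436]
ee_rot: [3.141, 0.002, 1.754]
wrist_force: [1.4, -4.8, -6.7]
width: 0.0178
t 10.3 rack xy mm [ -1.15 -72.82] z 43.57 rot [3.1412e+00 1.7000e-03 1.7538e+00] F rack [ 0.48 -4.99] -6.66 T [-1.14  -0.104  0.075] w 17.8 j6 -1.901
```

```bash
python3 -m handwheel '{"delta_pos":[[0,0,0.4],[0,0,0],[0,0,0.4],[0,0,0],[0,0,0],[0,0,0],[0,0,0],[0,0,0]],"rotation":[[0,0,0],[0,0,0],[0,0,0],[0,0,0],[0,0,0],[0,0,0],[0,0,0],[0,0,0]],"claw":[1,1,1,1,1,1,1,1]}'
python3 st.py
```

```text
time: 11.3
tool_pos: [0.5707, -0.028, 0.0435]
ee_rot: [3.141, 0.002, 1.754]
wrist_force: [-0.2, -5.2, -3.0]
width: 0.0179
t 11.3 rack xy mm [ -1.11 -72.84] z 43.5 rot [3.1410e+00 1.8000e-03 1.7538e+00] F rack [-1.17 -5.1 ] -3.0 T [-1.136  0.056  0.074] w 17.9 j6 -1.901
```

```bash
python3 -m handwheel '{"delta_pos":[[0,0,0.4],[0,0,0],[0.2,0,0],[0,0,0],[0,0,0],[0,0,0],[0,0,0],[0,0,0]],"rotation":[[0,0,0],[0,0,0],[0,0,0],[0,0,0],[0,0,0],[0,0,0],[0,0,0],[0,0,0]],"claw":[1,1,1,1,0.28,0.28,0.28,0.28]}'
python3 st.py
```

```text
time: 12.3
tool_pos: [0.5706, -0.0265, 0.0427]
ee_rot: [3.141, -0.0, 1.754]
wrist_force: [-0.1, -0.1, 0.6]
width: 0.034
t 12.3 rack xy mm [ -0.9  -71.32] z 42.66 rot [ 3.1407e+00 -4.0000e-04  1.7543e+00] F rack [-0.11 -0.04] 0.58 T [ 0.041  0.018 -0.059] w 34.0 j6 -1.9
```

```bash
python3 -m handwheel '{"delta_pos":[[0,0,-10],[0,0,-20],[0,0,-25],[0,0,-25],[0,0,-15],[0,0,0],[0,0,0],[0,0,0]],"rotation":[[0,0,0],[0,0,0],[0,0,0],[0,0,0],[0,0,0],[0,0,0.15],[0,0,0.18],[0,0,0.18]],"claw":[0.28,0.28,0.28,0.28,0.28,0,-0.1,-0.1]}'
python3 look.py 3;python3 st.py; python3 - <<'E'
import cv2
a=cv2.imread('pics/top0.png')
cv2.imwrite('pics/bar.png',cv2.resize(a[200:255,225:285],None,fx=10,fy=10,interpolation=cv2.INTER_CUBIC))
E
```

```text
time: 13.3
tool_pos: [0.5702, -0.0268, 0.1374]
ee_rot: [-3.141, -0.0, 1.238]
wrist_force: [-0.0, -0.0, -0.1]
width: 0.0516
t 13.4 rack xy mm [ -1.35 -71.61] z 137.26 rot [-3.1413e+00 -1.0000e-04  1.2443e+00] F rack [ 0.71 -1.03] 0.52 T [ 0.007 -0.031  0.022] w 51.9 j6 -1.391
```

View pics/bar.png

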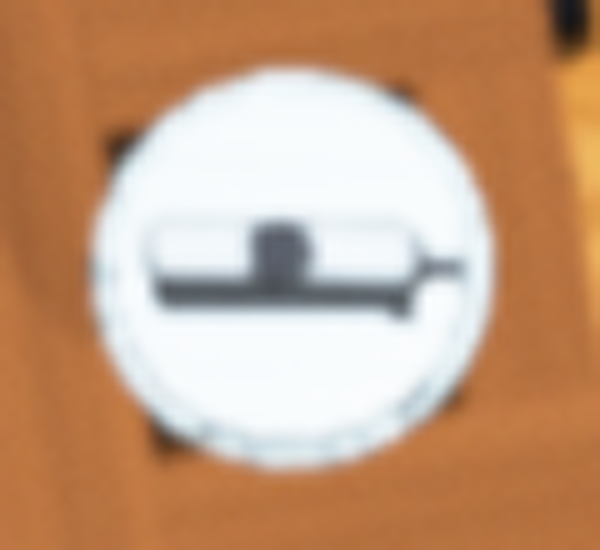

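View pics/side3c.png

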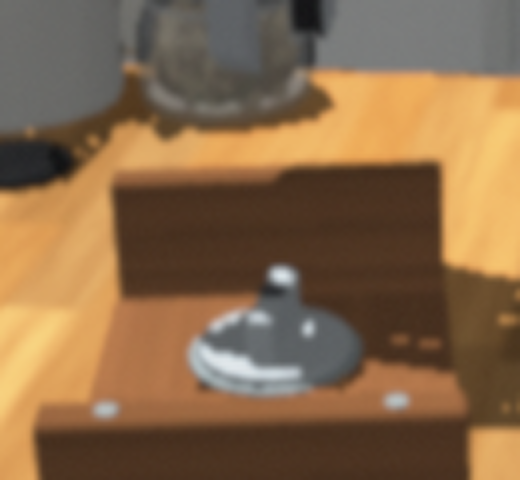

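View pics/top3c.png

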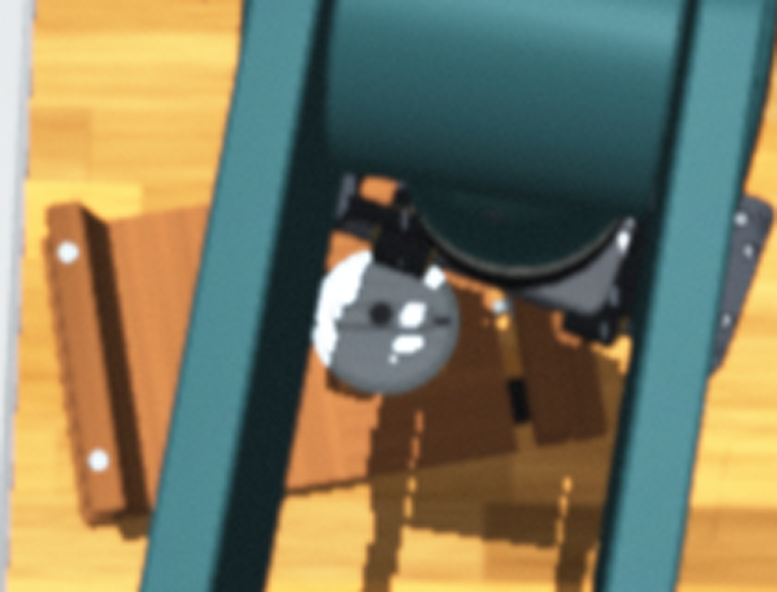

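```bash
python3 - <<'E'
from e import *
s=load('top0');img=cv2.imread('pics/top0.png')
P=lambda x,y:((x+.5)/10-.5+225,(y+.5)/10-.5+200)
for n,a,b,z in [('up',(165,218),(400,220),.055),('low',(165,278),(250,280),.055),('low2',(310,280),(405,282),.055),('shadow',(170,305),(390,305),.032)]:
    p,q,r=edge(img,P(*a),P(*b),w=2);A=ray(s,*p,z);B=ray(s,*q,z);d=A-B;print(n,A[:2].round(4),B[:2].round(4),np.arctan2(d[1],d[0])-np.pi/2,r)
print('hub',ray(s,*P(282,250),.055),'disc',ray(s,*P(290,268),.032))
E
python3 g.py .558 .0438 .037 .0
```

```text
up [0.5654 0.0648] [0.5651 0.0223] -0.007873642575501272 0.39244956
low [0.5535 0.0645] [0.5535 0.0492] 0.0012548827042972999 0.016489279
low2 [0.5536 0.0383] [0.5532 0.0212] -0.024257607601532394 0.054730248
shadow [0.5507 0.0661] [0.5512 0.0254] 0.013892396770091242 0.015640417
hub [0.55882735 0.04354083 0.055     ] disc [0.55852174 0.04408697 0.032     ]
t 13.4 pose [ 0.5702 -0.0269  0.1373] [-3.1413e+00 -1.0000e-04  1.2443e+00] F [ 0.88 -0.88  0.52] T [ 0.007 -0.031  0.022] w 0.05187070438171348
turn first [-3.0000e-04  1.0000e-04  1.2443e+00] then shift mm [-12.2 -70.7 100.3] | shift in present axes [ 63.  -34.2 100.3]
```

```bash
python3 -m handwheel '{"delta_pos":[[0,0,0],[0,0,0],[0,0,0],[0,0,0],[0,0,0],[0,0,0],[0,0,0],[-5.5,-35,0]],"rotation":[[0,0,0.178],[0,0,0.178],[0,0,0.178],[0,0,0.178],[0,0,0.178],[0,0,0.178],[0,0,0.176],[0,0,0]],"claw":[-0.1,-0.1,-0.1,-0.1,-0.1,-0.1,0.2,0.2]}'
python3 -m handwheel '{"delta_pos":[[-5.5,-35.5,0],[0,0,0],[0,0,35],[0,0,30],[0,0,0],[0,0,0],[0,0,0],[0,0,0]],"rotation":[[0,0,0],[0,0,0],[0,0,0],[0,0,0],[0,0,0],[0,0,0],[0,0,0],[0,0,0]],"claw":[0.2,0.2,0.2,0.2,0.2,0.2,0.2,0.2]}'
python3 g.py .559 .0438 .037 .0; python3 look.py 4
```

```text
time: 14.4
tool_pos: [0.565, 0.0068, 0.1371]
ee_rot: [3.141, 0.0, -0.001]
wrist_force: [-0.2, 0.6, 0.6]
width: 0.0382
time: 15.4
tool_pos: [0.5603, 0.0434, 0.0737]
ee_rot: [3.142, -0.003, 0.0]
wrist_force: [-0.0, 0.3, 0.6]
width: 0.0378
t 15.4 pose [0.5603 0.0434 0.0737] [ 3.1416e+00 -2.7000e-03  1.0000e-04] F [-0.04  0.34  0.59] T [-0.076  0.074 -0.051] w 0.0378064451844963
turn first [ 0.     -0.0027  0.0001] then shift mm [-1.3 -0.4 36.7] | shift in present axes [-1.4 -0.4 36.7]
```

View pics/side4c.png

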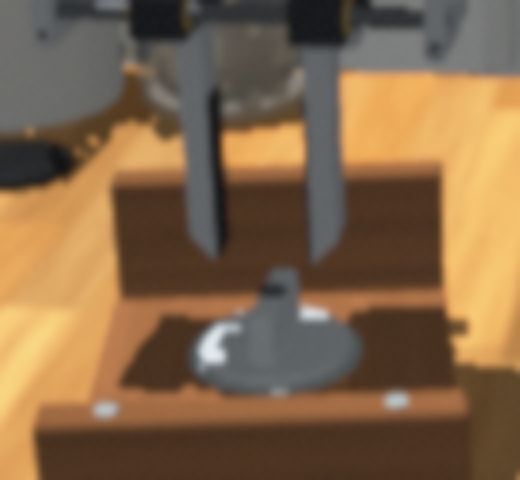

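```bash
python3 -m handwheel '{"delta_pos":[[-1,0,18],[0,0,18],[0,0,0],[0,0,0],[0,0,0],[0,0,0],[0,0,0],[0,0,0]],"rotation":[[0,-0.002,0],[0,0,0],[0,0,0],[0,0,0],[0,0,0],[0,0,0],[0,0,0],[0,0,0]],"claw":[0.2,0.2,0.2,0.2,1,1,1,1]}'
python3 st.py
```

```text
time: 16.5
tool_pos: [0.5596, 0.0436, 0.0367]
ee_rot: [-3.141, -0.001, -0.0]
wrist_force: [3.8, -0.6, -2.5]
width: 0.0118
t 16.5 rack xy mm [ 1.06 -0.41] z 36.66 rot [-3.1414e+00 -1.2000e-03 -3.0000e-04] F rack [ 3.62 -1.28] -2.51 T [-0.059 -0.69  -0.043] w 11.8 j6 -0.023
```

```bash
python3 -m handwheel '{"delta_pos":[[0.5,0,0],[0,0,0],[0,0,0],[0,0,0],[0,0,0],[0,0,0],[0,0,0],[0,0,0]],"rotation":[[0,0,0],[0,0,0.08],[0,0,0.08],[0,0,0.08],[0,0,0.05],[0,0,0],[0,0,0],[0,0,0]],"claw":[1,1,1,1,1,1,1,1]}'
python3 st.py
```

```text
time: 17.5
tool_pos: [0.5595, 0.0436, 0.0366]
ee_rot: [-3.142, 0.0, -0.29]
wrist_force: [4.9, 0.1, -1.3]
width: 0.0117
t 17.5 rack xy mm [ 0.93 -0.39] z 36.62 rot [-3.1416e+00  3.0000e-04 -2.8970e-01] F rack [ 4.88 -0.79] -1.31 T [-0.087 -0.857 -0.016] w 11.7 j6 0.266
```

```bash
python3 -m handwheel '{"delta_pos":[[0.8,0,0],[0,0,0],[0,0,0],[0,0,0],[0,0,0],[0,0,0],[0,0,0],[0,0,0]],"rotation":[[0,0,0.14],[0,0,0.15],[0,0,0.15],[0,0,0.15],[0,0,0.15],[0,0,0.15],[0,0,0.15],[0,0,0]],"claw":[1,1,1,1,1,1,1,1]}'
python3 st.py
```

```text
time: 18.5
tool_pos: [0.5593, 0.0438, 0.0367]
ee_rot: [3.14, 0.001, -1.328]
wrist_force: [1.9, 1.4, 1.4]
width: 0.0114
t 18.5 rack xy mm [ 0.82 -0.2 ] z 36.68 rot [ 3.1396e+00  1.3000e-03 -1.3282e+00] F rack [2.13 1.06] 1.42 T [ 0.146 -0.259 -0.092] w 11.4 j6 1.305
```

```bash
python3 -m handwheel '{"delta_pos":[[0,0,0],[0,0,0],[0,0,0],[0,0,0],[0,0,0],[0,0,0],[0,0,0],[0,0,0]],"rotation":[[0,0,0.12],[0,0,0.12],[0,0,0.1],[0,0,0.1],[0,0,0.05],[0,0,0],[0,0,0],[0,0,0]],"claw":[1,1,1,1,1,1,1,1]}'
python3 st.py
```

```text
time: 19.5
tool_pos: [0.5593, 0.0439, 0.0366]
ee_rot: [3.139, 0.0, -1.819]
wrist_force: [-0.4, 3.5, 3.6]
width: 0.0119
t 19.5 rack xy mm [ 0.83 -0.09] z 36.64 rot [ 3.1391e+00  4.0000e-04 -1.8189e+00] F rack [0.21 3.55] 3.61 T [0.637 0.113 0.029] w 11.9 j6 1.795
```

```bash
cat >> st.py <<'E'
import json,os
print('cam est',round(psi-o['ee_rot'][2],3))
E
python3 -m handwheel '{"delta_pos":[[0,0,0],[0,0,0],[0,0,0],[0,0,0],[0,0,0],[0,0,0],[0,0,0],[0,0,0]],"rotation":[[0,0,0.07],[0,0,0.08],[0,0,0],[0,0,0],[0,0,0],[0,0,0],[0,0,0],[0,0,0]],"claw":[1,1,1,1,1,1,1,1]}'
python3 st.py
python3 -m handwheel '{"delta_pos":[[0,0,0],[0,0,0],[0,0,0],[0,0,0],[0,0,0],[0,0,0],[0,0,0],[0,0,0]],"rotation":[[0,0,0.07],[0,0,0.08],[0,0,0],[0,0,0],[0,0,0],[0,0,0],[0,0,0],[0,0,0]],"claw":[1,1,1,1,1,1,1,1]}'
python3 st.py
```

```text
time: 20.5
tool_pos: [0.5594, 0.0439, 0.0366]
ee_rot: [3.139, 0.0, -1.969]
wrist_force: [-0.5, 3.4, 5.3]
width: 0.012
t 20.5 rack xy mm [ 0.86 -0.05] z 36.6 rot [ 3.1391e+00  2.0000e-04 -1.9685e+00] F rack [0.13 3.47] 5.29 T [ 0.769  0.234 -0.144] w 12.0 j6 1.945
cam est 2.152
time: 21.5
tool_pos: [0.5594, 0.044, 0.0366]
ee_rot: [3.139, -0.0, -2.119]
wrist_force: [-1.3, 5.2, 5.6]
width: 0.0118
t 21.5 rack xy mm [ 0.89 -0.  ] z 36.6 rot [ 3.1391e+00 -1.0000e-04 -2.1186e+00] F rack [-0.35  5.32] 5.63 T [ 0.801  0.198 -0.001] w 11.8 j6 2.095
cam est 2.302
```

```bash
cat > tq.py <<'E'
from h import *
L=[];J=[];Y=[]
for i in range(8):
    robot.snapshot('side'); o=robot.get_obs(); L.append(np.r_[o['wrist_force'],o['wrist_torque']]);J.append(o['joint_torque'][5]);Y.append(o['ee_rot'][2])
L=np.array(L);print('t',o['time'],'cam',round(.183-np.mean(Y),3),'Tz',L[:,5].round(2),'mean',L[:,5].mean().round(3),'F',L[:,:3].mean(0).round(1),'j6tau',np.round(J,3),'j6',o['joint_positions'][5].round(3))
E
python3 tq.py
```

```text
t 21.9 cam 2.302 Tz [-0.1  -0.1  -0.14 -0.04 -0.11 -0.1  -0.05 -0.09] mean -0.091 F [-0.9  4.1  4.8] j6tau [-0.099 -0.099 -0.099 -0.099 -0.099 -0.099 -0.099 -0.099] j6 2.095
```

```bash
echo "print('j6tau',o['joint_torque'][5])">>st.py
python3 -m handwheel '{"delta_pos":[[0,0,0],[0,0,0],[0,0,0],[0,0,0],[0,0,0],[0,0,0],[0,0,0],[0,0,0]],"rotation":[[0,0,0.07],[0,0,0.05],[0,0,0],[0,0,0],[0,0,0],[0,0,0],[0,0,0],[0,0,0]],"claw":[1,1,1,1,1,1,1,1]}'
python3 st.py; python3 tq.py
```

```text
time: 22.9
tool_pos: [0.5594, 0.0439, 0.0366]
ee_rot: [3.139, -0.0, -2.238]
wrist_force: [-0.4, 3.2, 5.2]
width: 0.0115
t 22.9 rack xy mm [ 0.92 -0.02] z 36.63 rot [ 3.1392e+00 -4.0000e-04 -2.2383e+00] F rack [0.21 3.17] 5.19 T [ 0.83   0.177 -0.009] w 11.5 j6 2.215
cam est 2.421
j6tau -0.030870797345414758
t 23.3 cam 2.421 Tz [-0.05 -0.05 -0.04 -0.02 -0.03 -0.07 -0.05 -0.06] mean -0.046 F [-0.6  4.2  5.1] j6tau [-0.031 -0.031 -0.031 -0.031 -0.031 -0.031 -0.031 -0.031] j6 2.215
```

```bash
python3 -m handwheel '{"delta_pos":[[0,0,0],[0,0,0],[0,0,0],[0,0,0],[0,0,0],[0,0,0],[0,0,0],[0,0,0]],"rotation":[[0,0,0.07],[0,0,0.05],[0,0,0],[0,0,0],[0,0,0],[0,0,0],[0,0,0],[0,0,0]],"claw":[1,1,1,1,1,1,1,1]}'
python3 st.py
```

```text
time: 24.3
tool_pos: [0.5594, 0.044, 0.0366]
ee_rot: [3.139, -0.001, -2.358]
wrist_force: [-1.5, 4.0, 4.9]
width: 0.0118
t 24.3 rack xy mm [0.95 0.02] z 36.63 rot [ 3.1392e+00 -6.0000e-04 -2.3583e+00] F rack [-0.76  4.24] 4.94 T [ 0.796  0.144 -0.013] w 11.8 j6 2.335
cam est 2.541
j6tau -0.0308580812998116
```

```bash
python3 -m handwheel '{"delta_pos":[[0,0,0],[0,0,0],[0,0,0],[0,0,0],[0,0,0],[0,0,0],[0,0,0],[0,0,0]],"rotation":[[0,0,0.07],[0,0,0.05],[0,0,0],[0,0,0],[0,0,0],[0,0,0],[0,0,0],[0,0,0]],"claw":[1,1,1,1,1,1,1,1]}'
python3 st.py; python3 look.py 5
```

```text
time: 25.3
tool_pos: [0.5595, 0.044, 0.0366]
ee_rot: [3.139, -0.001, -2.478]
wrist_force: [-1.1, 4.6, 4.6]
width: 0.0119
t 25.3 rack xy mm [ 0.99 -0.01] z 36.62 rot [ 3.1394e+00 -8.0000e-04 -2.4781e+00] F rack [-0.2   4.75] 4.6 T [0.892 0.177 0.006] w 11.9 j6 2.455
cam est 2.661
j6tau 0.03875905182212591
```

View pics/side5c.png

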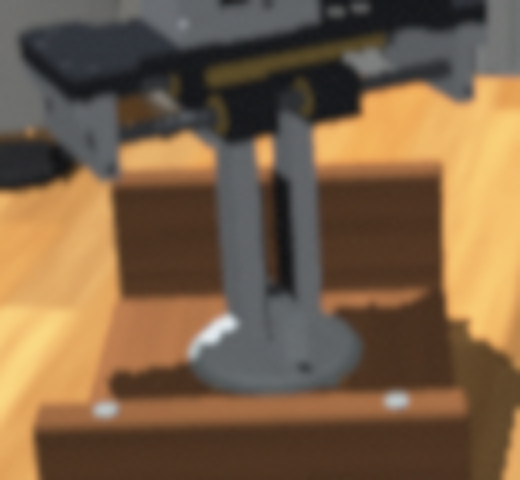

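View pics/top5c.png

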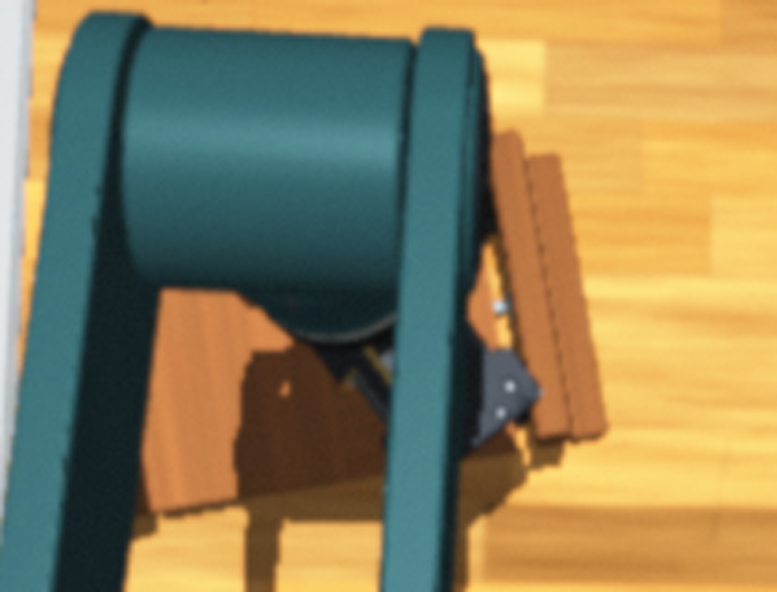

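```bash
python3 -m handwheel '{"delta_pos":[[0,0,0],[0,0,0],[0,0,0],[0,0,-17],[0,0,-17],[0,0,0],[0,0,0],[0,0,0]],"rotation":[[0,0,0],[0,0,0],[0,0,0],[0,0,0],[0,0,0],[0,0,-0.17],[0,0,-0.1745],[0,0,-0.1745]],"claw":[0.45,0.45,0.45,0.45,0.45,0.45,0.45,0.45]}'
python3 st.py
python3 -m handwheel '{"delta_pos":[[0,0,0],[0,0,0],[0,0,0],[0,0,0],[0,0,0],[0,0,0],[0,0,0],[0,0,0]],"rotation":[[0,0,-0.1745],[0,0,-0.1745],[0,0,-0.1745],[0,0,-0.1745],[0,0,-0.1745],[0,0,-0.1745],[0,0,-0.1745],[0,0,-0.1745]],"claw":[0.45,0.45,0.45,0.45,0.45,0.45,0.45,0.45]}'
python3 -m handwheel '{"delta_pos":[[0,0,0],[0,0,0],[0,0,0],[0,0,0],[0,0,0],[0,0,0],[0,0,0],[0,0,0]],"rotation":[[0,0,-0.1745],[0,0,-0.1745],[0,0,-0.1745],[0,0,-0.1745],[0,0,-0.1745],[0,0,-0.1745],[0,0,-0.1745],[0,0,0]],"claw":[0.45,0.45,0.45,0.45,0.45,0.45,0.45,0.45]}'
python3 st.py
```

```text
time: 26.4
tool_pos: [0.5606, 0.0433, 0.0724]
ee_rot: [-3.141, 0.0, -1.955]
wrist_force: [-0.6, -0.5, 0.4]
width: 0.0257
t 26.4 rack xy mm [ 1.94 -0.88] z 72.36 rot [-3.1406e+00  2.0000e-04 -1.9551e+00] F rack [-0.66 -0.43] 0.43 T [0.109 0.185 0.059] w 25.7 j6 1.931
cam est 2.138
j6tau 1.1493480205535889
time: 27.4
tool_pos: [0.5606, 0.0433, 0.0723]
ee_rot: [-3.141, -0.001, -0.559]
wrist_force: [-0.9, 0.5, 0.3]
width: 0.026
time: 28.4
tool_pos: [0.5605, 0.0433, 0.072]
ee_rot: [3.141, -0.0, 0.655]
wrist_force: [-0.5, -0.4, -0.1]
width: 0.0257
t 28.4 rack xy mm [ 1.86 -0.84] z 71.99 rot [ 3.1411e+00 -5.0000e-04  6.5450e-01] F rack [-0.52 -0.26] -0.1 T [-0.031  0.    -0.016] w 25.7 j6 -0.678
cam est -0.472
j6tau -0.36043932661414146
```

```bash
python3 -m handwheel '{"delta_pos":[[-0.4,-1.2,0],[0,0,17],[0,0,18],[0,0,0],[0,0,0],[0,0,0],[0,0,0],[0,0,0]],"rotation":[[0,0,-0.01],[0,0,0],[0,0,0],[0,0,0],[0,0,0],[0,0,0],[0,0,0],[0,0,0]],"claw":[0.45,0.45,0.45,0.45,1,1,1,1]}'
python3 st.py; python3 tq.py
```

```text
time: 29.4
tool_pos: [0.5589, 0.0448, 0.0345]
ee_rot: [-3.14, 0.0, 0.667]
wrist_force: [4.0, 3.7, -6.1]
width: 0.0116
t 29.4 rack xy mm [0.56 0.86] z 34.53 rot [-3.1399  0.      0.6665] F rack [4.62 2.88] -6.1 T [ 0.563 -0.826 -0.015] w 11.6 j6 -0.689
cam est -0.484
j6tau -0.05346040357835591
t 29.8 cam -0.484 Tz [-0.03 -0.07 -0.02 -0.02 -0.02 -0.08 -0.07 -0.04] mean -0.044 F [ 4.5  3.1 -7.2] j6tau [-0.054 -0.055 -0.055 -0.055 -0.055 -0.055 -0.055 -0.055] j6 -0.689
```

```bash
python3 -m handwheel '{"delta_pos":[[0.5,0,-0.5],[0,0,0],[0,0,0],[0,0,0],[0,0,0],[0,0,0],[0,0,0],[0,0,0]],"rotation":[[0,0,0.06],[0,0,0.04],[0,0,0],[0,0,0],[0,0,0],[0,0,0],[0,0,0],[0,0,0]],"claw":[1,1,1,1,1,1,1,1]}'
python3 st.py; python3 tq.py
```

```text
time: 30.8
tool_pos: [0.559, 0.0448, 0.0346]
ee_rot: [-3.14, 0.001, 0.567]
wrist_force: [5.1, 2.1, -8.7]
width: 0.0117
t 30.8 rack xy mm [0.66 0.87] z 34.55 rot [-3.1399e+00  1.2000e-03  5.6700e-01] F rack [5.4  1.09] -8.69 T [ 0.429 -0.924  0.081] w 11.7 j6 -0.589
cam est -0.384
j6tau 0.11737216729670763
t 31.2 cam -0.384 Tz [0.12 0.12 0.14 0.12 0.12 0.11 0.17 0.11] mean 0.127 F [ 4.8  2.2 -8.7] j6tau [0.117 0.117 0.117 0.117 0.117 0.117 0.117 0.117] j6 -0.589
```

```bash
python3 -m handwheel '{"delta_pos":[[0,0,0],[0,0,0],[0,0,0],[0,0,0],[0,0,0],[0,0,0],[0,0,0],[0,0,0]],"rotation":[[0,0,0.04],[0,0,0.04],[0,0,0],[0,0,0],[0,0,0],[0,0,0],[0,0,0],[0,0,0]],"claw":[1,1,1,1,1,1,1,1]}'
python3 st.py; python3 tq.py
```

```text
time: 32.2
tool_pos: [0.5591, 0.0448, 0.0345]
ee_rot: [-3.14, 0.001, 0.487]
wrist_force: [4.3, 2.3, -8.7]
width: 0.0114
t 32.2 rack xy mm [0.75 0.9 ] z 34.55 rot [-3.1401e+00  1.1000e-03  4.8710e-01] F rack [4.64 1.52] -8.66 T [ 0.402 -0.934  0.144] w 11.4 j6 -0.509
cam est -0.304
j6tau 0.15096114948391914
t 32.6 cam -0.304 Tz [0.16 0.1  0.14 0.15 0.13 0.19 0.18 0.13] mean 0.146 F [ 4.9  2.6 -8.4] j6tau [0.151 0.151 0.151 0.151 0.151 0.151 0.151 0.151] j6 -0.509
```

```bash
python3 -m handwheel '{"delta_pos":[[0,0,0],[0,0,0],[0,0,0],[0,0,0],[0,0,0],[0,0,0],[0,0,0],[0,0,0]],"rotation":[[0,0,0.06],[0,0,0.02],[0,0,0],[0,0,0],[0,0,0],[0,0,0],[0,0,0],[0,0,0]],"claw":[1,1,1,1,1,1,1,1]}'
python3 st.py; python3 tq.py
```

```text
time: 33.6
tool_pos: [0.5591, 0.0449, 0.0345]
ee_rot: [-3.14, 0.001, 0.408]
wrist_force: [5.3, 3.0, -9.7]
width: 0.0116
t 33.6 rack xy mm [0.83 0.93] z 34.55 rot [-3.1403e+00  1.1000e-03  4.0760e-01] F rack [5.75 1.94] -9.66 T [ 0.454 -0.935  0.25 ] w 11.6 j6 -0.429
cam est -0.225
j6tau 0.2817480359226465
t 34.0 cam -0.225 Tz [0.32 0.26 0.28 0.29 0.28 0.28 0.24 0.27] mean 0.279 F [ 5.   2.4 -8.7] j6tau [0.282 0.282 0.282 0.282 0.282 0.282 0.282 0.282] j6 -0.429
```

```bash
python3 -m handwheel '{"delta_pos":[[0,0,0],[0,0,0],[0,0,0],[0,0,-15],[0,0,-30],[0,0,-45],[0,0,-45],[0,0,0]],"rotation":[[0,0,0],[0,0,0],[0,0,0],[0,0,0],[0,0,0],[0,0,0],[0,0,0],[0,0,0]],"claw":[0.45,0.45,0.45,0.45,0.45,0.45,0.45,0.45]}'
python3 -m handwheel '{"delta_pos":[[-30,30,0],[-40,40,0],[-40,40,0],[-40,40,0],[-40,40,0],[-40,40,0],[0,0,0],[0,0,0]],"rotation":[[0,0,0],[0,0,0],[0,0,0],[0,0,0],[0,0,0],[0,0,0],[0,0,0],[0,0,0]],"claw":[0.45,0.45,0.45,0.45,0.45,0.45,0.45,0.45]}'
python3 st.py;python3 look.py 6
```

```text
time: 35.0
tool_pos: [0.5621, 0.0442, 0.1775]
ee_rot: [3.137, -0.009, 0.406]
wrist_force: [0.5, 1.7, 0.6]
width: 0.0259
time: 36.0
tool_pos: [0.4386, -0.2572, 0.1703]
ee_rot: [-3.139, 0.002, 0.406]
wrist_force: [0.0, 0.7, -0.3]
width: 0.0261
t 36.0 rack xy mm [-172.65 -274.18] z 170.34 rot [-3.1392e+00  1.7000e-03  4.0600e-01] F rack [0.17 0.66] -0.26 T [-0.06   0.003 -0.046] w 26.1 j6 -1.048
cam est -0.223
j6tau -0.002282898858538829
```

View pics/top6c.png

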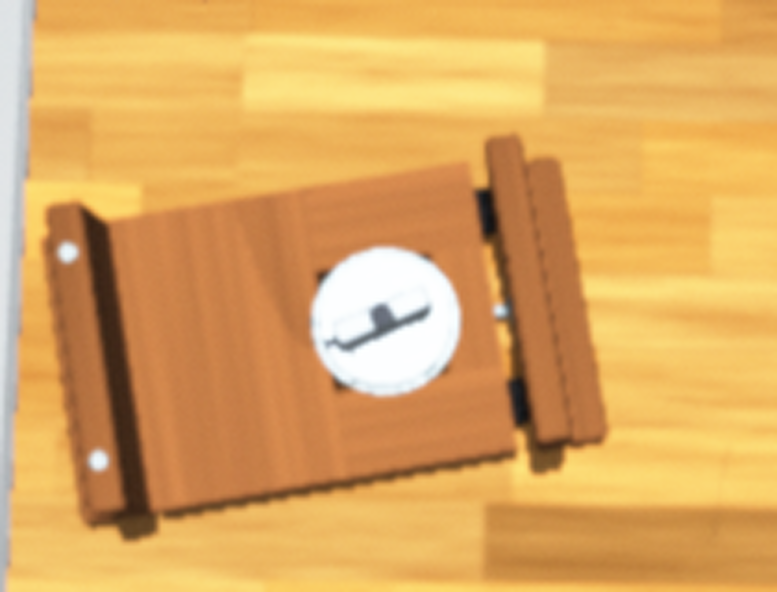

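View pics/side6c.png

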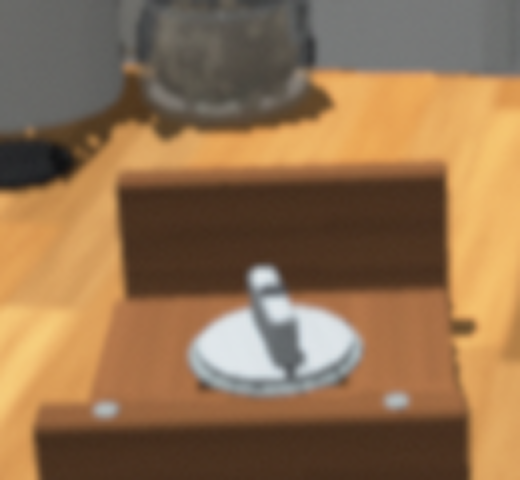

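```bash
python3 - <<'E'
from e import *
P=lambda x,y:((x+.5)/3.7-.5+150,(y+.5)/3.7-.5+140)
img=cv2.imread('pics/top6.png');s=load('top6')
for n,a,b,z in [('panL',(487,142),(536,440),.08),('panR',(520,140),(566,432),.08),('batten R',(561,165),(605,430),.016),('shelf',(468,163),(515,453),.026)]:
    p,q,r=edge(img,P(*a),P(*b),w=2);A=ray(s,*p,z);B=ray(s,*q,z);d=A-B;print(n,round(np.arctan2(d[1],d[0]),4),round(float(r),2))
d=cv2.absdiff(cv2.imread('pics/top6.png'),cv2.imread('pics/top0.png')).max(2);d[140:300,150:360]=0
ys,xs=np.where(d>40);print(len(ys), (xs.min(),xs.max(),ys.min(),ys.max()) if len(ys) else '')
E
```

```text
panL 0.1938 0.47
panR 0.174 0.66
batten R 0.1883 0.13
shelf 0.1882 0.41
45465 (np.int64(168), np.int64(639), np.int64(65), np.int64(479))
```

View pics/top6.png

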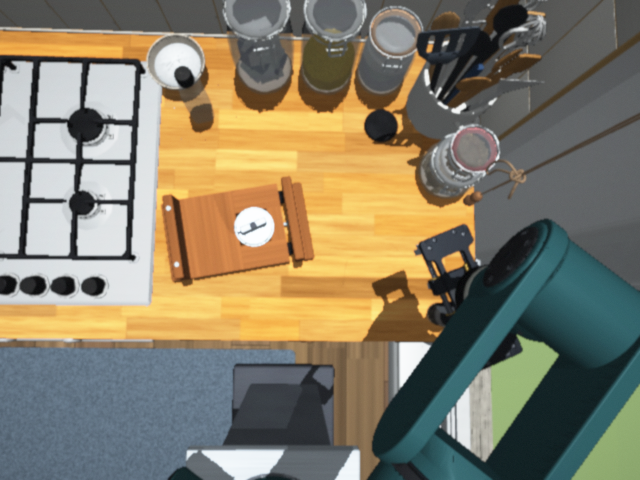

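```bash
python3 -c "
from bench import robot
print(robot.close_job())"
```

```text
the job is handed in; nothing more can be done
None
```

The loose end panel is fitted and drawn tight against the pads, and I handed the job in at about 36 s, with the robot clear of everything.

- **Fitting the panel:** I slid the bolt into the hole with almost no side force until the panel met the pads at about 5 N. I then set it down and let go of it.
- **Turning the cam:** I turned it clockwise to about 2.9 rad, changing grip once because the last joint was near its limit. At the end the torque at rest read about 0.31–0.32 N m above the reading after a free step. That puts the total at roughly 0.4–0.45 N m, within the right range and well short of overtight.
- **Square and upright:** In the last pictures the panel stands upright. Its batten edge and the shelf edge both lie at 0.188 rad. The panel's two top edges were fuzzier, at 0.174 and 0.194 rad.
- **Surroundings:** I saw nothing shifted in the last top view. My before-and-after image comparison told me nothing here, because the arm was in the last picture. The arm also partly hid the small black bottle at the front edge of the worktop, though the wrist force there was near zero.

I didn't measure the cam again after letting go, so any small easing back wasn't checked.

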